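Clamp the tomato tin in the one-handed kitchen board

TASK

Get the tin ready for opening on the one-handed kitchen board: with the fingertips only, gripping and lifting nothing, gently push it along the board until it sits fully home in the V-shaped stop, then push the clamp's handle over past its middle so that it snaps across and the rubber foot comes down and holds the tin. Work only on the tin and the handle (do not press the clamp's bar down yourself), leave all the other things where they stand, and let go of everything when done.

Things in the scene. Friction and masses are not known exactly. Their poses are not given: they have to be found in the camera images.
- station: The one-handed kitchen board, fixed to the worktop: a light wooden board 350 x 150 mm, top 18 mm above the worktop. Origin on the worktop under the board, 5 mm off its middle along x (the board spans x -180 to +170 mm, y -75 to +75 mm in its own frame); z up. Own +x runs along the board from the tin's end to the clamp's end (roughly from the robot's right to its left). On it stand the V stop and behind that (+x) a steel toggle clamp.
- nest (a point): Where the centre of the tin's underside must come: on the board's top, 20 mm along the board's +x from its origin. The V stop is two upright wooden cheeks, 62 mm long, 14 mm thick and 30 mm high, at 45 degrees either side of +x; the V opens toward the board's -x and its mouth is about 110 mm wide.
- tin: Short tomato tin, 75 mm diameter, 58 mm high, 0.2 to 0.4 kg, standing loose on the board on the -x side of the V stop, 100 to 145 mm from the nest. Origin at the centre of its underside, z up. It slides on the board when pushed low down.
- toggle (a joint): Angle of the clamp's handle, rad: 0 = leaning back 0.9 rad from upright toward the board's +x (clamp open), 1.3 = leaning 0.4 rad toward -x, over the tin (clamp shut). An over-centre spring drives it to whichever end is nearer; mid-swing is 0.65. Flipping takes about 5 to 9 N at the tip, pushed toward the board's -x from the +x side; past the middle it snaps over by itself. Pushing the handle over turns the bar down by a linkage.
- handle_tip (a point): End of the handle's axis: the black rubber grip is a round bar of 17 mm diameter with a round end (reaching 8 mm past this point), 95 mm from the pivot to this point. With the clamp open the point is 74 mm from the pivot along the board's +x and 59 mm above it.
- handle_mid (a point): Point on the handle's axis within its rubber grip, 68 mm from the pivot; the grip runs from 40 mm out to the tip. To be pushed, not gripped.
- pivot (a point): The pivot pin of handle and bar, on the board's middle line 130 mm along +x from the board's origin, 105 mm above the worktop, between two steel side plates (the clamp's post is 28 mm long and 34 mm wide there).
- clamp_bar: The clamp's steel bar, 12 mm square, reaching 110 mm from the pivot to its rubber foot. Origin at the pivot. Raised 65 degrees toward the board's -x while the clamp is open (its end then about 210 mm above the worktop), level over the tin when shut. Not to be pressed by the robot.
- clamp_foot: Round rubber foot, 28 mm diameter, sprung, under the end of the bar (its origin is also at the pivot). When the clamp is shut on a seated tin it presses on the tin's lid with about 3 N.
- garlic: Garlic bulb, 56 mm, loose on the board between the V stop and the clamp's post, on the side away from the robot. Bystander. Origin under its centre.
- glass: Drinking glass, 65 mm diameter, 88 mm high, on the worktop beyond the board. Bystander. Origin under its centre.
- spice_jar: Spice jar, 47 mm, 98 mm high, on the worktop beyond the board. Bystander. Origin under its centre.
- mug: White mug, 98 mm high, on the worktop at the left. Bystander. Origin under its centre.
- teaspoon: Teaspoon, 130 mm, on the worktop at the left. Bystander. Origin under its centre.
Things that resemble listed ones, but are neither listed nor needed, are in the scene too. What is shaped like the tin but purple is not meant.

How it is judged:
By the outcome, as a careful person would: the job done as asked, in the order asked, and still so for the second after the job is handed in, with the robot touching nothing.
It also fails if it takes over 61 s, if anything falls off the work surface, if the arm or the gripper's body presses on something with over 40 N, if the wrist force passes 120 N, or if a joint passes its speed limit or range.

ROBOT

A 6-joint arm with a two-finger parallel gripper is mounted at the origin on a cart in front of the work surface, level with it; the furniture and walls round the work are solid. World frame = base frame: x ahead of the robot, y to its left, z up, the work surface at z = 0. Lengths are in m, angles in rad, forces in N, time in s.
With the tool pointing down it reaches from about 0.275 to 0.85 m from the base axis. Payload 5.2 kg.
Tool frame: the origin (TCP) lies at the very end of the fingers, on their centre line; the grasp point (between the pads) lies r.pinch_z behind it (r.pinch_z is the distance from the TCP to the grasp point, in m); z points along the fingers, y is the line along which they close (so a half turn about z gives the same grasp; the last joint's range is limited). The gripper opens to 85 mm and grips with 20 to 120 N. Pads are 22 mm wide; open, the fingers measure 114 mm over their backs; the gripper's body (76 mm by 85 mm) begins 54 mm behind the grasp point. The pads swing forward as they close: fully open they stand 13 mm farther back than shut.
Start: joints at [1.022, 0.259, 1.535, -0, 1.348, -0.203], TCP at [0.186, 0.517, 0.231] pointing down, gripper open.
Joint ranges: [-3.14, 3.14], [-0.91, 2.08], [0.19, 2.58], [-1.22, 4.36], [0.22, 2.71], [-3.12, 3.12]. Speed limits (rad/s): [2.57, 2.57, 3.14, 3.14, 3.14, 3.14].

INTERFACE

Orientations are given as a rotation vector (axis times angle).
In Python, from workcell import r gives the robot as it stands.
- The arm moves only by the shell command python3 -m creep 'ROWS' [FORCE]. ROWS is JSON, a list of rows, each a list of 5 numbers: the shift along the world's x, y, z in units of 0.1 m (1.0 is 0.1 m), then the turn about the world's z in units of pi/2 rad (1.0 is pi/2 rad), then the finger opening in mm, from 0 to 85.4. A call has exactly 5 rows; each row is the pose to reach, as a shift and turn from the pose commanded when the call began; what a row does not reach only later rows make up. A row lasts 1/10 s, in which the tool goes at most 50 mm and 8.59 degrees, less where a joint would pass 70% of its speed; a pose out of reach is approached as far as the arm can. A call with a number of a shift or a turn outside -1 to 1 is refused whole. A call with a gripper value outside its range is refused whole. The fingers move at their own pace and stop on an object; FORCE is the grip in N (left out, the last holds). Time passes only in rows, so rows that repeat a pose let the fingers close, or fill a call up. It gives the time, the measured TCP pose, the force, the opening and the grip force at its end, in the units of the state.
- r.get_state(): the state, without advancing time (a new reading comes with each control period).
- r.capture(name): name is "scene" or "side" or "wrist"; returns a dict with "image" (400x640x3 uint8, blue, green, red), "z_map" (400x640 float32, m along the optical axis (not along the pixel's ray), 0 where there is no reading), "intrinsics" (3x3 intrinsics, pixels), "dist_coeffs" ([k1, k2, p1, p2, k3] as OpenCV has them; the pictures are not rectified), "position" and "rotation" of the camera in the world. Camera axes: x right, y up, looking along -z (the intrinsics and any distortion apply to the point x, -y, -z); pixel columns grow to the right and rows downward; lengths in m; the calibration is good to about 2 mm. A picture is of the moment at which its call begins.
- r.job_done(): hands the job in; it is judged then, once.
The state is a dict: "time": time; "qpos": joint angles; "qd": joint speeds; "joint_torque": joint torques, N m; "tcp_pos": TCP position; "orientation": TCP orientation; "wrist_force": force on the tool from outside, world axes, zero at the start; "moment": the same for the moment, N m; "grip_width": opening from 0.0 (shut) to 1.0 (fully open); "finger_force": force on a finger pad.
Only numpy, scipy, OpenCV 4.12 (cv2) and the standard library are available. Lean on these libraries where they do the work, as an engineer would, in place of code of your own. Each camera call takes 0.05 s, during which the arm holds its last target. There are 200 camera calls.

## Working session

There is one attempt and no reset: what is moved stays moved. The work goes in short steps, Python scripts to look and compute and a shell command to move; the robot and the scene stay as the last step left them, time stands still between calls to the robot, and variables do not carry over. Pictures are saved under pics/ and viewed, at most 10 in all, crops included, and the job is handed in when it is done.

```bash
mkdir -p pics; cat > h.py <<'E'
import numpy as np, cv2
from workcell import r
def cap(n,f=None):
    c=r.capture(n)
    if f: cv2.imwrite('pics/'+f,c['image'])
    return c
def cloud(c):
    h,w=c['z_map'].shape
    uv=np.stack(np.meshgrid(np.arange(w),np.arange(h)),-1).reshape(-1,1,2).astype(float)
    n=cv2.undistortPoints(uv,np.array(c['intrinsics']),np.array(c['dist_coeffs'])).reshape(h,w,2)
    z=c['z_map']
    P=np.stack([n[...,0]*z,-n[...,1]*z,-z],-1)
    W=P@np.array(c['rotation']).T+np.array(c['position'])
    W[z==0]=np.nan
    return W
E
python3 - <<'E'
from h import *
for n in('scene','side'):
    c=cap(n,n+'1.png'); np.savez('pics/'+n+'1.npz',W=cloud(c),im=c['image']); print(n,c['position'],np.shape(c['rotation']),(c['z_map']>0).mean())
s=r.get_state(); print(s['time'],s['orientation'],s['wrist_force'],r.pinch_z)
E
```

```text
Traceback (most recent call last):
  File "h.py", line 13, in cloud
    W=P@np.array(c['rotation']).T+np.array(c['position'])
      ~~~~~~~~~~~~~~~~~~~~~~~~~~~^~~~~~~~~~~~~~~~~~~~~~~~
ValueError: operands could not be broadcast together with shapes (400,640) (3,)
```

View pics/scene1.png

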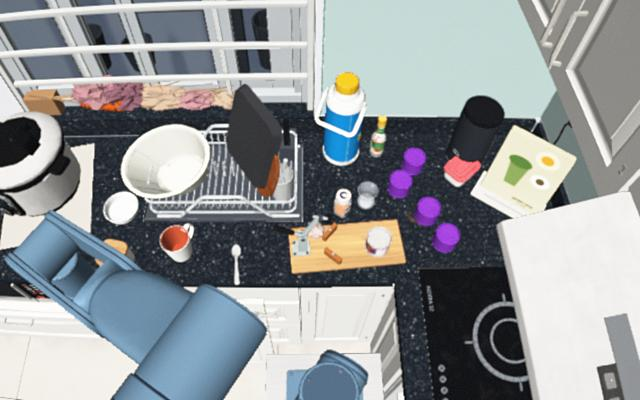

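The scene view shows the board at pixels (290–405, 222–272), the tin at about (378,240), the V cheeks near (330,232) and (333,256), and the clamp near (305,238). The rotation has shape (3,), so it is a rotation vector.

```bash
sed -i "s/np.array(c\['rotation'\]).T/cv2.Rodrigues(np.array(c['rotation'],float))[0].T/" h.py
python3 - <<'E'
from h import *
for n in('scene','side'):
    c=cap(n,n+'1.png'); np.savez('pics/'+n+'1.npz',W=cloud(c),im=c['image']); print(n,c['position'],c['rotation'],(c['z_map']>0).mean())
W=np.load('pics/scene1.npz')['W']
for u,v in((378,240),(350,262),(250,262),(293,268),(400,262),(395,225)): print(u,v,W[v,u].round(3))
s=r.get_state(); print(s['time'],s['orientation'],s['wrist_force'],r.pinch_z)
E
```

```text
scene [-0.16174198  0.04654115  1.32523795] [ 0.4361478  -0.4466393  -1.53071028] 0.99604296875
side [0.35189105 1.31023212 0.90214053] [ 0.13375188 -1.46661335 -2.59053372] 0.99592578125
378 240 [ 0.466 -0.166  0.073]
350 262 [ 0.422 -0.084  0.013]
250 262 [ 0.429  0.222 -0.001]
293 268 [0.401 0.089 0.018]
400 262 [ 0.42  -0.238  0.014]
395 225 [ 0.546 -0.234  0.018]
0.15 [-5.40342741e-01 -3.09426244e+00  2.08164814e-03] [-0.10000921  0.53573487  0.09322427] 0.0187
```

View pics/side1.png

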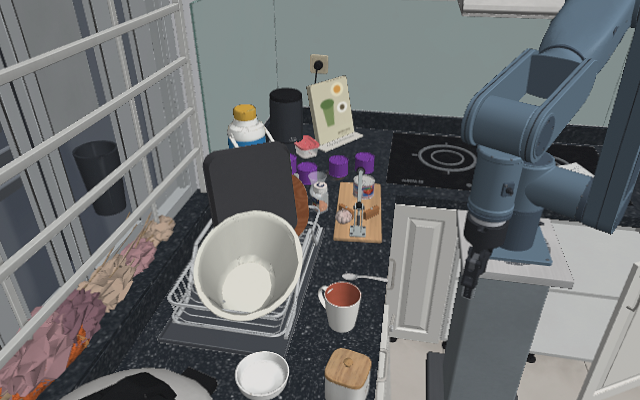

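The side view shows the board at about (335–382, 183–242), with the clamp bar up at (360,185) and the tin behind it at (368,185). Next I'll fit the board and tin from the scene depth and colour.

```bash
python3 - <<'E'
from h import *
d=np.load('pics/scene1.npz');W=d['W'];im=d['im']
hsv=cv2.cvtColor(im,cv2.COLOR_BGR2HSV)
roi=np.zeros(im.shape[:2],bool);roi[210:285,280:415]=1
X,Y,Z=W[...,0],W[...,1],W[...,2]
wood=roi&(hsv[...,0]>8)&(hsv[...,0]<28)&(hsv[...,1]>60)&(hsv[...,2]>120)&(abs(Z-.018)<.006)
p=W[wood];print('board z',np.median(p[:,2]))
R=cv2.minAreaRect((p[:,:2]*1000).astype(np.float32));print(R, cv2.boxPoints(R).round(0).tolist())
t=roi&(Z>.066)&(Z<.084)&(X>.3)&(abs(Y+.16)<.06)
p=W[t];print('tin',len(p),np.median(p[:,2]),cv2.minEnclosingCircle((p[:,:2]*1000).astype(np.float32)))
b=np.deg2rad(0)
h=roi&(Z>.1);p=W[h];o=np.argsort(p[:,1]);print(p[o][::max(1,len(p)//25)].round(3))
cv2.imwrite('pics/crop.png',cv2.resize(im[205:285,275:415],None,fx=5,fy=5,interpolation=cv2.INTER_CUBIC))
E
```

```text
board z 0.01844091747677523
((501.53521728515625, -72.32696533203125), (199.03623962402344, 349.9862365722656), 4.742548942565918) [[388.0, 94.0], [417.0, -255.0], [615.0, -238.0], [586.0, 110.0]]
tin 447 0.07344533889357296 ((472.6522521972656, -169.61497497558594), 38.74363327026367)
[[ 0.478 -0.023  0.199]
 [ 0.474 -0.017  0.206]
 [ 0.464 -0.014  0.207]
 [ 0.471 -0.009  0.199]
 [ 0.469 -0.004  0.192]
 [ 0.479  0.008  0.208]
 [ 0.473  0.013  0.212]
 [ 0.464  0.019  0.191]
 [ 0.466  0.022  0.214]
 [ 0.468  0.027  0.188]
 [ 0.465  0.03   0.216]
 [ 0.465  0.035  0.171]
 [ 0.462  0.041  0.159]
 [ 0.462  0.046  0.122]
 [ 0.468  0.052  0.141]
 [ 0.461  0.055  0.125]
 [ 0.447  0.058  0.113]
 [ 0.449  0.064  0.116]
 [ 0.461  0.067  0.111]
 [ 0.454  0.072  0.113]
 [ 0.458  0.083  0.136]
 [ 0.455  0.092  0.142]
 [ 0.456  0.098  0.133]
 [ 0.463  0.106  0.152]
 [ 0.457  0.114  0.162]
 [ 0.453  0.119  0.158]]
```

View pics/crop.png

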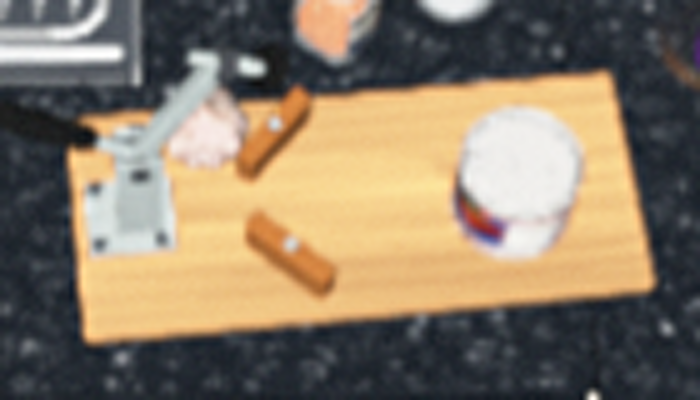

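Board +x is about (-0.083, 0.997), the origin is about (0.477,-0.069), the nest is about (0.475,-0.049) and the pivot is about (0.466,0.060). The fitted board length of 350 mm and the tin-to-nest distance of 120 mm agree with the brief. The plan is to put the fingertips 40 mm apart as a cradle behind the tin, moving there in steps of 0.1 m.

```bash
python3 -m creep '[[0.07,-0.19,0.1,-0.02,40],[0.14,-0.39,0.2,-0.04,40],[0.22,-0.58,0.3,-0.05,40],[0.29,-0.78,0.3,-0.07,40],[0.36,-0.97,0.3,-0.09,40]]'
python3 -m creep '[[0.07,-0.19,0,-0.02,40],[0.14,-0.39,0,-0.04,40],[0.22,-0.58,0,-0.05,40],[0.29,-0.78,0,-0.07,40],[0.36,-0.97,0,-0.09,40]]'
```

```text
time: 0.65
tcp_pos: [0.2226, 0.4196, 0.2614]
orientation: [0.759, 3.048, 0.0]
wrist_force: [-0.1, 0.1, -0.5]
grip_width: 0.466
finger_force: 0.0
time: 1.15
tcp_pos: [0.2584, 0.3225, 0.2611]
orientation: [-0.973, -2.987, 0.001]
wrist_force: [0.6, 0.5, 0.1]
grip_width: 0.461
finger_force: 0.0
```

```bash
python3 -m creep '[[0.07,-0.19,0,-0.02,40],[0.14,-0.39,0,-0.04,40],[0.22,-0.58,0,-0.05,40],[0.29,-0.78,0,-0.07,40],[0.36,-0.97,0,-0.09,40]]' >/dev/null
python3 -m creep '[[0.07,-0.19,0,-0.02,40],[0.14,-0.39,0,-0.04,40],[0.22,-0.58,0,-0.05,40],[0.29,-0.78,0,-0.07,40],[0.36,-0.97,0,-0.09,40]]' | sed -n 1,4p
python3 -m creep '[[0.07,-0.19,0,-0.02,40],[0.14,-0.39,0,-0.04,40],[0.22,-0.58,0,-0.05,40],[0.29,-0.78,0,-0.07,40],[0.36,-0.97,0,-0.09,40]]' >/dev/null
python3 -m creep '[[0.07,-0.19,0,-0.02,40],[0.14,-0.39,0,-0.04,40],[0.22,-0.58,0,-0.05,40],[0.29,-0.78,0,-0.07,40],[0.36,-0.97,0,-0.09,40]]' | sed -n 1,4p
python3 -m creep '[[0.07,-0.19,0,-0.02,40],[0.14,-0.39,0,-0.04,40],[0.22,-0.58,0,-0.05,40],[0.29,-0.78,0,-0.07,40],[0.36,-0.97,0,-0.09,40]]' >/dev/null
python3 -m creep '[[0.07,-0.19,0,-0.02,40],[0.14,-0.39,0,-0.04,40],[0.22,-0.58,0,-0.05,40],[0.29,-0.78,0,-0.07,40],[0.36,-0.97,0,-0.09,40]]'
python3 - <<'E'
from h import *
cap('wrist','w1.png')
E
```

```text
time: 2.15
tcp_pos: [0.3304, 0.1286, 0.2612]
orientation: [-1.384, -2.82, 0.0]
wrist_force: [1.5, -0.2, -0.2]
time: 3.15
tcp_pos: [0.4024, -0.0654, 0.2611]
orientation: [-1.768, -2.596, 0.0]
wrist_force: [-0.4, 0.3, 0.0]
time: 4.15
tcp_pos: [0.4748, -0.26, 0.2611]
orientation: [-2.117, -2.321, -0.0]
wrist_force: [1.3, -0.9, -0.3]
grip_width: 0.467
finger_force: 0.0
```

View pics/w1.png

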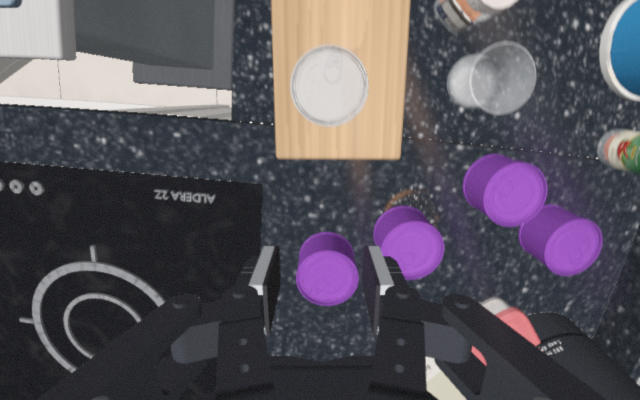

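The wrist view shows the tin's lid at (330,85), the board's near end at row 158, and purple tins at (328,268) and (408,240), close to where the fingers will come down. I'll measure all of these.

```bash
python3 - <<'E'
from h import *
c=cap('wrist');W=cloud(c);im=c['image'];hsv=cv2.cvtColor(im,cv2.COLOR_BGR2HSV)
X,Y,Z=[W[...,i] for i in range(3)]
t=(abs(Z-.076)<.006);t[:,:270]=0;t[:,390:]=0;t[150:]=0
p=W[t];print('tin',len(p),np.median(p[:,2]),cv2.minEnclosingCircle((p[:,:2]*1000).astype(np.float32)),p[:,:2].min(0),p[:,:2].max(0))
m=((hsv[...,0]>125)&(hsv[...,0]<150)&(hsv[...,1]>120)).astype(np.uint8)
n,l,st,_=cv2.connectedComponentsWithStats(m)
for i in range(1,n):
    if st[i,4]>300:
        q=W[l==i];zt=np.nanpercentile(q[:,2],95);q=q[q[:,2]>zt-.006];print('purple',st[i],zt.round(3),cv2.minEnclosingCircle((q[:,:2]*1000).astype(np.float32)))
w=(hsv[...,0]>8)&(hsv[...,0]<28)&(hsv[...,1]>60)&(abs(Z-.018)<.006);w[165:]=0;w[:,:265]=0;w[:,418:]=0
for row in (10,150):
    k=np.where(w[row])[0];print(row,W[row,k[0]].round(3),W[row,k[-1]].round(3))
for col in (300,380):
    k=np.where(w[:,col])[0];print(col,W[k[-1],col].round(3))
E
```

```text
tin 5046 0.07315447132934214 ((473.9587707519531, -170.1556396484375), 37.807735443115234) [ 0.43674263 -0.20773856] [ 0.51088408 -0.13270699]
purple [ 463  150  140  121 8714] 0.058 ((742.0768432617188, -294.37384033203125), 93.74246215820312)
purple [ 373  202   71   74 3697] 0.058 ((559.3304443359375, -311.6025695800781), 81.03633117675781)
purple [ 295  229   63   73 3668] 0.058 ((493.7066345214844, -387.65277099609375), 38.40341567993164)
10 [ 0.406 -0.098  0.014] [ 0.553 -0.085  0.017]
150 [ 0.421 -0.249  0.018] [ 0.567 -0.237  0.017]
300 [ 0.45  -0.252  0.016]
380 [ 0.545 -0.243  0.017]
```

Tin at (0.474,-0.170); both views agree. The purple tins are clear of the fingers' path. I'll lower the tool behind the tin.

```bash
python3 -m creep '[[0,0.02,-0.2,0,40],[0,0.04,-0.4,0,40],[0,0.06,-0.6,0,40],[0,0.08,-0.8,0,40],[0,0.1,-1.0,0,40]]' >/dev/null
python3 -m creep '[[0,0,-0.2,0,40],[0,0,-0.4,0,40],[0,0,-0.6,0,40],[0,0,-0.8,0,40],[0,0,-0.9,0,40]]' |sed -n 1,4p
python3 -m creep '[[0,0,-0.1,0,40],[0,0,-0.2,0,40],[0,0,-0.3,0,40],[0,0,-0.4,0,40],[0,0,-0.42,0,40]]'
python3 -m creep '[[0,0.04,0,0,40],[0,0.08,0,0,40],[0,0.12,0,0,40],[0,0.16,0,0,40],[0,0.2,0,0,40]]'
python3 -m creep '[[0,0.04,0,0,40],[0,0.08,0,0,40],[0,0.12,0,0,40],[0,0.16,0,0,40],[0,0.2,0,0,40]]'
```

```text
time: 5.25
tcp_pos: [0.4735, -0.2474, 0.0697]
orientation: [-2.112, -2.322, -0.0]
wrist_force: [-0.6, 0.6, 0.4]
time: 5.75
tcp_pos: [0.4738, -0.2481, 0.0281]
orientation: [-2.113, -2.322, 0.0]
wrist_force: [-1.1, 0.4, 0.2]
grip_width: 0.466
finger_force: 0.0
time: 6.25
tcp_pos: [0.4746, -0.2282, 0.0296]
orientation: [2.114, 2.323, 0.0]
wrist_force: [-0.1, 0.1, -0.0]
grip_width: 0.468
finger_force: 0.0
time: 6.75
tcp_pos: [0.4747, -0.2086, 0.0294]
orientation: [2.114, 2.323, 0.0]
wrist_force: [0.3, -0.9, -0.9]
grip_width: 0.469
finger_force: 0.6
```

```bash
python3 -m creep '[[0,0.05,0,0,40],[0,0.1,0,0,40],[0,0.15,0,0,40],[0,0.2,0,0,40],[0,0.25,0,0,40]]'|grep -E "pos|wrist"
python3 -m creep '[[0,0.05,0,0,40],[0,0.1,0,0,40],[0,0.15,0,0,40],[0,0.2,0,0,40],[0,0.25,0,0,40]]'|grep -E "pos|wrist"
python3 -m creep '[[0,0.05,0,0,40],[0,0.1,0,0,40],[0,0.15,0,0,40],[0,0.2,0,0,40],[0,0.25,0,0,40]]'|grep -E "pos|wrist"
python3 - <<'E'
from h import *
c=cap('wrist','w2.png');W=cloud(c);Z=W[...,2]
t=(abs(Z-.0745)<.005)&(abs(W[...,0]-.475)<.05)&(abs(W[...,1]+.09)<.06)
p=W[t];print(len(p),cv2.minEnclosingCircle((p[:,:2]*1000).astype(np.float32)),p[:,:2].min(0),p[:,:2].max(0))
E
```

```text
tcp_pos: [0.4744, -0.1832, 0.0294]
wrist_force: [-0.5, -2.6, 0.6]
tcp_pos: [0.4744, -0.1581, 0.0293]
wrist_force: [0.1, -1.5, 0.2]
tcp_pos: [0.4744, -0.1332, 0.0293]
wrist_force: [-0.5, -1.6, 0.5]
44611 ((472.7602844238281, -104.03043365478516), 52.24360275268555) [ 0.42504443 -0.14338886] [ 0.52360317 -0.05208329]
```

View pics/w2.png

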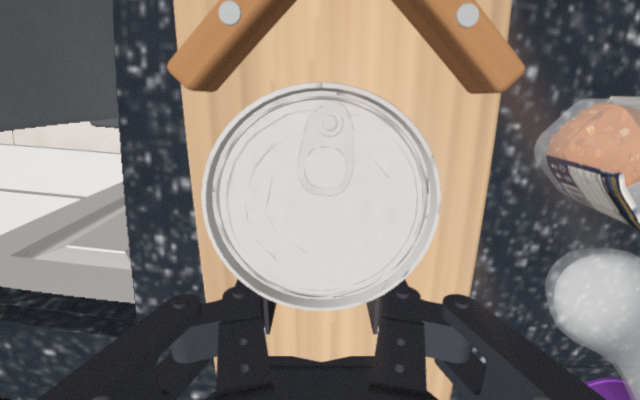

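The wrist view shows the tin at (322,195) cradled by both fingers, with the V cheeks ahead at (225,45) and (460,45). The tin is on course.

```bash
python3 -m creep '[[0,0.05,0,0,40],[0,0.1,0,0,40],[0,0.15,0,0,40],[0,0.2,0,0,40],[0,0.25,0,0,40]]'|grep -E "pos|wrist"
python3 -m creep '[[0,0.03,0,0,40],[0,0.06,0,0,40],[0,0.09,0,0,40],[0,0.11,0,0,40],[0,0.13,0,0,40]]'|grep -E "pos|wrist"
python3 -m creep '[[0,0.01,0,0,40],[0,0.02,0,0,40],[0,0.03,0,0,40],[0,0.04,0,0,40],[0,0.04,0,0,40]]'|grep -E "pos|wrist"

```

```text
tcp_pos: [0.4743, -0.1081, 0.0293]
wrist_force: [0.7, -2.8, -0.1]
tcp_pos: [0.4764, -0.0975, 0.0301]
wrist_force: [3.1, -10.2, 0.8]
tcp_pos: [0.4782, -0.0951, 0.0307]
wrist_force: [4.5, -12.8, -1.6]
```

```bash
python3 - <<'E'
from h import *
c=cap('wrist','w3.png');W=cloud(c);Z=W[...,2]
print(r.get_state()['wrist_force'])
for v,u in ((195,322),(100,322)):print(W[v,u])
E
```

```text
[  4.63998129 -12.96159477  -0.56485244]
[ 0.47364149 -0.04823641  0.07276321]
[ 0.47087292 -0.01899347  0.07232658]
```

View pics/w3.png

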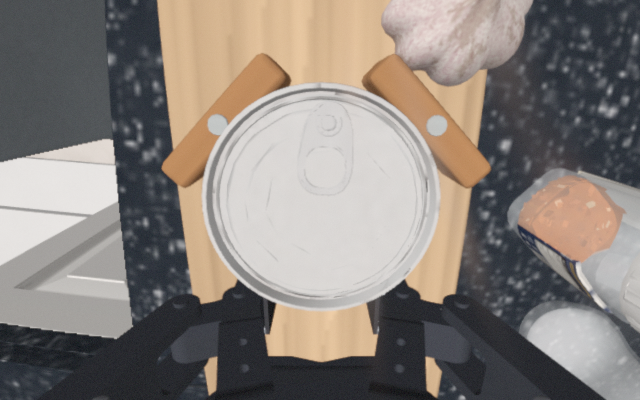

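The wrist view shows the tin at (321,195) between the cheeks, whose screws are at (217,125) and (437,125). I'll check that it is seated by measuring the distance from the tin's centre to each cheek's centre line, which must be 44.5 mm when home.

```bash
cat > seat.py <<'E'
from h import *
c=cap('wrist');W=cloud(c);im=c['image'];hsv=cv2.cvtColor(im,cv2.COLOR_BGR2HSV);Z=W[...,2]
lab=((abs(Z-.0745)<.005)&(hsv[...,1]<40)).astype(np.uint8);lab[:70]=0;lab[312:]=0
n,l,st,_=cv2.connectedComponentsWithStats(lab);i=1+np.argmax(st[1:,4])
k=cv2.findContours((l==i).astype(np.uint8),0,1)[0];k=max(k,key=len)[:,0]
q=W[k[:,1],k[:,0]]*1000;q=q[(k[:,1]<285)&(q[:,2]>66)]
ctr=cv2.minEnclosingCircle(q[:,:2].astype(np.float32));print('tin',ctr,np.median(q[:,2]))
T=np.array(ctr[0])
for a,b in((150,295),(355,500)):
    m=np.zeros(Z.shape,bool);m[40:200,a:b]=1
    m&=(abs(Z-.047)<.004)&(hsv[...,1]>120)
    p=W[m][:,:2]*1000
    R=cv2.minAreaRect(p.astype(np.float32));B=cv2.boxPoints(R)
    L=max([(B[1]-B[0]),(B[2]-B[1])],key=np.linalg.norm);L=L/np.linalg.norm(L);d=np.array(R[0])-T
    print('cheek',len(p),np.round(R[0],1),np.round(R[1],1),'ang',np.degrees(np.arctan2(L[1],L[0])).round(1),'dist',abs(L[0]*d[1]-L[1]*d[0]).round(1))
E
python3 seat.py
```

```text
tin ((473.5082092285156, -51.59769058227539), 37.91339874267578) 76.64450140710453
cheek 4216 [433.6 -31.2] [61.2 14.1] ang 50.2 dist 43.7
cheek 2691 [514.2 -23.8] [13.7 61. ] ang -39.5 dist 47.3
```

The tin touches the robot-side cheek (43.7 mm), with about a 3 mm gap left on the far cheek (47.3 mm). I'll nudge it along the touching cheek, toward +x and +y.

```bash
python3 -m creep '[[0.01,0,0,0,40],[0.02,0.01,0,0,40],[0.03,0.01,0,0,40],[0.04,0.02,0,0,40],[0.05,0.02,0,0,40]]'|grep -E "pos|wrist"
python3 -m creep '[[0.01,0.01,0,0,40],[0.02,0.01,0,0,40],[0.03,0.02,0,0,40],[0.03,0.02,0,0,40],[0.03,0.02,0,0,40]]'|grep -E "pos|wrist"
python3 seat.py
```

```text
tcp_pos: [0.4806, -0.0925, 0.03]
wrist_force: [-4.2, -14.5, 1.3]
tcp_pos: [0.4808, -0.0923, 0.0298]
wrist_force: [-11.3, -24.6, 4.8]
tin ((475.9346923828125, -49.4180793762207), 37.81027603149414) 76.40244335060517
cheek 4181 [433.5 -31.2] [61.4 14. ] ang 50.2 dist 44.3
cheek 2200 [514.6 -23.6] [12.3 61.2] ang -38.5 dist 44.3
```

Both cheeks now measure 44.3 mm, so the tin is home at (0.476,-0.049). I'll back off straight and rise.

```bash
python3 -m creep '[[-0.03,-0.02,0,0,40],[-0.05,-0.04,0,0,40],[-0.05,-0.08,0,0,40],[-0.05,-0.14,0,0,40],[-0.05,-0.22,0,0,40]]'|grep -E "pos|wrist"
python3 -m creep '[[0,-0.1,0,0,40],[0,-0.2,0,0,40],[0,-0.25,0.1,0,40],[0,-0.25,0.3,0,40],[0,-0.25,0.5,0,40]]'|grep -E "pos|wrist"
python3 -m creep '[[0,0,0.2,0,20],[0,0,0.4,0,0],[0,0,0.6,0,0],[0,0,0.8,0,0],[0,0,1,0,0]]'|grep -E "pos|wrist"
python3 -m creep '[[0,0,0.2,0,0],[0,0,0.4,0,0],[0,0,0.6,0,0],[0,0,0.8,0,0],[0,0,1,0,0]]'|grep -E "pos|wrist"
python3 - <<'E'
from h import *
c=cap('wrist','w4.png')
c=cap('scene');W=cloud(c);m=np.zeros((400,640),bool);m[215:260,270:320]=1
m&=(W[...,2]>.125)&(W[...,1]>.075)
p=W[m];p=p[np.argsort(p[:,1])];print(len(p),p[::max(1,len(p)//12)].round(3),p[-3:])
E
```

```text
tcp_pos: [0.4768, -0.1092, 0.029]
wrist_force: [-0.1, -0.6, -0.1]
tcp_pos: [0.4771, -0.135, 0.0802]
wrist_force: [-0.6, -0.5, 1.4]
tcp_pos: [0.4772, -0.1347, 0.1809]
wrist_force: [1.0, -0.3, -1.2]
tcp_pos: [0.477, -0.1346, 0.2809]
wrist_force: [-0.1, -0.6, -0.4]
650 [[0.105 0.075 0.805]
 [0.114 0.076 0.806]
 [0.128 0.078 0.805]
 [0.082 0.08  0.796]
 [0.088 0.081 0.798]
 [0.109 0.083 0.806]
 [0.119 0.084 0.807]
 [0.133 0.086 0.807]
 [0.091 0.087 0.798]
 [0.107 0.089 0.805]
 [0.086 0.09  0.791]
 [0.121 0.092 0.807]
 [0.134 0.093 0.807]] [[0.13086136 0.09324257 0.80773741]
 [0.13412639 0.09340905 0.80712968]
 [0.13363794 0.09350802 0.8054154 ]]
```

View pics/w4.png

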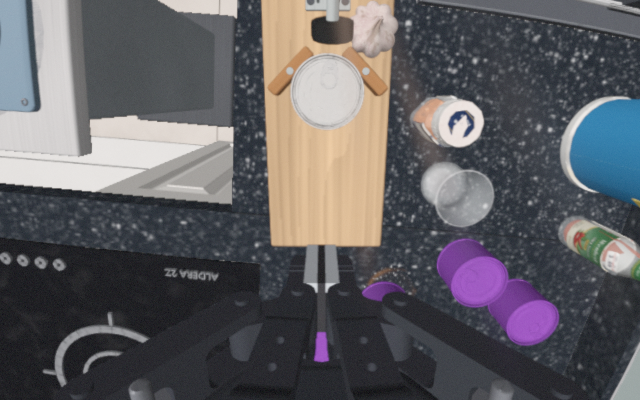

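The tin sits in the V at (327,90), with the clamp foot above it at (332,28). I'll go over the clamp to the handle's +x side.

```bash
python3 -m creep '[[0,0.1,0.1,0,0],[0,0.2,0.2,0,0],[0,0.4,0.2,0,0],[-0.02,0.6,0.2,0,0],[-0.04,0.8,0.2,0,0]]'|grep -E "pos|wrist"
python3 -m creep '[[-0.01,0.2,0,0,0],[-0.02,0.4,0,0,0],[-0.03,0.6,0,0,0],[-0.04,0.75,0,0,0],[-0.05,0.9,0,0,0]]'|grep -E "pos|wrist"
python3 -m creep '[[-0.01,0.2,0,0,0],[-0.02,0.4,0,0,0],[-0.03,0.6,0,0,0],[-0.04,0.75,0,0,0],[-0.05,0.9,0,0,0]]'|grep -E "pos|wrist"
python3 -m creep '[[-0.01,0.2,0,0,0],[-0.02,0.4,0,0,0],[-0.03,0.5,0,0,0],[-0.04,0.6,0,0,0],[-0.04,0.6,0,0,0]]'|grep -E "pos|wrist"
python3 - <<'E'
from h import *
c=cap('side');W=cloud(c);X,Y,Z=[W[...,i] for i in range(3)]
m=(Y>.06)&(Y<.16)&(abs(X-.46)<.04)&(Z>.12)&(Z<.19);p=W[m];p=p[np.argsort(p[:,1])]
print(len(p),p[::max(1,len(p)//8)].round(3),p[-3:].round(3))
m&=(Z>.14);print(np.median(W[m],0))
E
```

```text
tcp_pos: [0.4729, -0.0529, 0.2993]
wrist_force: [0.1, 0.4, -0.3]
tcp_pos: [0.4677, 0.0372, 0.2993]
wrist_force: [-0.2, -1.2, 0.5]
tcp_pos: [0.4625, 0.1271, 0.2992]
wrist_force: [-0.6, -0.5, 0.6]
tcp_pos: [0.4589, 0.1864, 0.2992]
wrist_force: [0.5, -0.2, -0.2]
39 [[0.464 0.1   0.124]
 [0.469 0.113 0.138]
 [0.453 0.132 0.156]
 [0.459 0.134 0.17 ]
 [0.456 0.137 0.169]
 [0.467 0.138 0.162]
 [0.461 0.139 0.17 ]
 [0.452 0.142 0.169]
 [0.464 0.143 0.168]
 [0.463 0.146 0.166]] [[0.463 0.146 0.166]
 [0.455 0.147 0.168]
 [0.463 0.147 0.164]]
[0.45950879 0.13931669 0.16648224]
```

The handle tip is confirmed at (0.459, 0.14, 0.166). I'll descend beyond it, then push toward -y while rising with the arc.

```bash
python3 -m creep '[[0,0,-0.2,0,0],[0,0,-0.4,0,0],[0,0,-0.6,0,0],[0,0,-0.8,0,0],[0,0,-1,0,0]]'|grep -E "pos|wrist"
python3 -m creep '[[0,0,-0.2,0,0],[0,0,-0.4,0,0],[0,0,-0.54,0,0],[0,0,-0.54,0,0],[0,0,-0.54,0,0]]'|grep -E "pos|wrist"
python3 -m creep '[[0,-0.06,0,0,0],[0,-0.12,0,0,0],[0,-0.18,0,0,0],[0,-0.24,0,0,0],[0,-0.3,0,0,0]]'|grep -E "pos|wrist"
python3 -m creep '[[0,-0.04,0.02,0,0],[0,-0.08,0.04,0,0],[0,-0.12,0.06,0,0],[0,-0.16,0.1,0,0],[0.01,-0.2,0.14,0,0]]'|grep -E "pos|wrist"
```

```text
tcp_pos: [0.4595, 0.1846, 0.1986]
wrist_force: [1.0, -0.4, 0.6]
tcp_pos: [0.4596, 0.1849, 0.1456]
wrist_force: [-0.1, 0.3, 0.5]
tcp_pos: [0.4595, 0.1548, 0.1455]
wrist_force: [0.7, -0.5, 0.6]
tcp_pos: [0.4604, 0.1384, 0.1606]
wrist_force: [-0.9, 6.0, 1.1]
```

```bash
python3 -m creep '[[0,-0.04,0.03,0,0],[0,-0.08,0.06,0,0],[0.01,-0.12,0.09,0,0],[0.01,-0.16,0.12,0,0],[0.02,-0.2,0.14,0,0]]'|grep -E "pos|wrist"
python3 -m creep '[[0,-0.04,0.02,0,0],[0,-0.08,0.04,0,0],[0.01,-0.12,0.05,0,0],[0.01,-0.16,0.06,0,0],[0.02,-0.2,0.06,0,0]]'|grep -E "pos|wrist"
```

```text
tcp_pos: [0.4625, 0.1154, 0.1739]
wrist_force: [-0.9, 3.2, 2.5]
tcp_pos: [0.4642, 0.0948, 0.1792]
wrist_force: [-0.1, -0.1, 0.0]
```

The force has dropped to zero, so the handle has probably snapped across. I'll retreat and look.

```bash
python3 -m creep '[[0,0.15,0.05,0,0],[0,0.3,0.1,0,0],[0,0.5,0.3,0,0],[0,0.7,0.6,0,0],[0,0.9,1,0,0]]'|grep -E "time|pos|wrist"
python3 -m creep '[[-0.1,0.2,0,0,0],[-0.2,0.4,0,0,0],[-0.3,0.6,0,0,0],[-0.4,0.8,0,0,0],[-0.5,0.9,0,0,0]]'|grep -E "time|pos|wrist"
python3 - <<'E'
from h import *
c=cap('scene');im=c['image'];W=cloud(c)
s=cap('side')['image']
a=cv2.resize(im[205:285,275:415],None,fx=4,fy=4,interpolation=2);b=cv2.resize(s[150:250,310:410],None,fx=3.2,fy=3.2,interpolation=2)
cv2.imwrite('pics/end.png',np.hstack([a[:320],cv2.resize(b,(240,320))[:320]]))
Z=W[...,2];m=(Z>.09)&(abs(W[...,0]-.46)<.06)&(abs(W[...,1]-.02)<.12)&(Z<.24);p=W[m];p=p[np.argsort(p[:,1])];print(p[::max(1,len(p)//15)].round(3))
E
```

```text
time: 18.6
tcp_pos: [0.4633, 0.1855, 0.2786]
wrist_force: [0.8, -0.2, 0.3]
time: 19.1
tcp_pos: [0.4138, 0.2763, 0.279]
wrist_force: [0.2, -0.1, -0.5]
[[ 0.474 -0.059  0.109]
 [ 0.468 -0.047  0.109]
 [ 0.475 -0.035  0.114]
 [ 0.467 -0.018  0.106]
 [ 0.464 -0.003  0.106]
 [ 0.465  0.011  0.116]
 [ 0.468  0.021  0.2  ]
 [ 0.464  0.027  0.196]
 [ 0.461  0.032  0.178]
 [ 0.459  0.038  0.158]
 [ 0.461  0.043  0.105]
 [ 0.466  0.049  0.145]
 [ 0.466  0.055  0.127]
 [ 0.469  0.061  0.115]
 [ 0.463  0.067  0.102]
 [ 0.474  0.073  0.093]]
```

View pics/end.png

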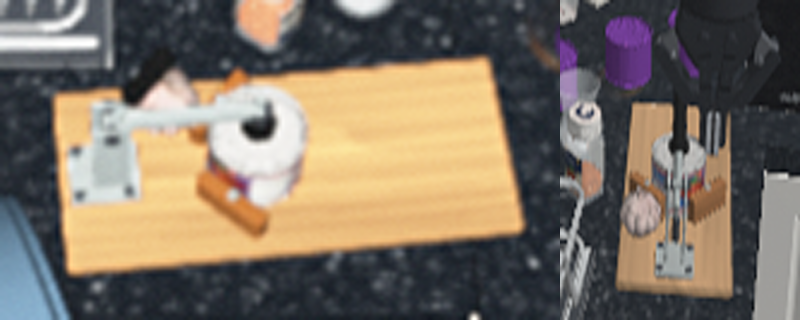

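The bar is level (z about 0.11) with its foot on the tin's lid at (262,120) in the crop. The handle leans over toward -x, the garlic is still in place, and the robot is touching nothing.

```bash
python3 -c "
from workcell import r
print(r.job_done())"
```

```text
the job is handed in; nothing more can be done
None
```

The tin is fully home in the V stop and the clamp has snapped shut with its foot on the lid; I handed the job in at about 19 s with the robot touching nothing.

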